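# Unhook the drained slide rack and put it in the blue staining dish

## Task

Take the drained slide rack off the barbed drain hook - raise it, tilt its bottom out away from the post, and work it back over the barb by feel, never straining the hook, as its end has been bent a little out of shape. Then lower the rack gently and level into the blue staining dish until it sits flat on the dish's floor, and let go. Leave the white dish and everything else where they are, do not push the blue dish about, and never tip the rack so far that the slides would fall out.

Things in the scene. Friction and masses are not known exactly. Their poses are not given: they have to be found in the camera images.
- stand: Drain stand, fixed: steel drip tray 170 (x) x 140 (y) mm, floor 8 and rim 14 mm high; origin at its underside's centre. A 7 mm rod rises at x=+72 mm, y=0 (the post) and bends into a level 7 mm arm, centre line 143 mm high at y=0, running towards -x to x=-5 mm; then comes the hook's end (see hook_root). Only the tip stands above the arm. Over 15 N from the rack or robot strains it.
- hook_root (a point): On the arm's centre line, x=-5 mm, 143 mm high; axes as the stand. The hook's end starts here: unbent, 30 mm level towards -x, then 22 mm rising at 34 degrees to the tip (at stand x=-53 mm, 155 mm high), 7 mm rod. Use has bent this whole end about this point, up or down by up to 12.6 degrees (tip up to 11 mm higher or lower), differently each time; the bend is not measured: feel or see it.
- tip_nominal (a point): Where the hook tip would be if unbent (the real one is up to 11 mm off); axes as the stand. The barb: a 4 mm spike from the hook's tip back towards the post, above the rising part; its point reaches 11 mm from the rising part's centre line, 5 mm short of the tip. To pass, the rack is tilted 30 to 45 degrees, slot floor close under the rod, then drawn up along the rising part; square to it the slot has 2.5 mm to spare in all.
- rack: Slide rack, 0.2 to 0.4 kg, ten glass slides: white frame 60 (x) x 84 (y) x 36 (z) mm, origin at its underside's centre, z up. A steel bail from its narrow ends holds an upright 5 mm blade in the y-z plane with the hanging slot (eye) and the grip (grip). It starts upright on the level arm, 8 to 20 mm to +x of the stand's origin, x axes within 4 degrees. Slides fall out past 60 degrees of tilt.
- eye (a point): Centre of the rack's hanging slot, 87.5 mm above the rack's origin; axes as the rack. The arm passes through it along x. Closed all round, 26 mm wide (y); floor at rack z=79, roof at z=96 mm, both rounded 2.5 mm; the roof hangs on the arm. To unhook, the rack's top tilts towards the post and its underside swings away from it. Solid 5 mm blade, 36 mm wide, from the slot up to the grip.
- grip (a point): Centre of the rack's orange grip, 142 mm above the rack's origin; axes as the rack. A block 12 (x) x 40 (y) x 32 (z) mm, rack z = 126 to 158 mm; pinch it from above across its 12 mm.
- dish_blue: Blue staining dish, loose, 0.6 kg, open top: outside 76 (x) x 100 (y) x 62 (z) mm, walls and floor 4 mm, inside 68 x 92 mm; lugs on its narrow ends to y=+-61 mm. Origin at its underside's centre. The rack goes in long side along long side, either way round; its origin is then 4 mm above the dish's. It chips when the rack hits or presses it with over 30 N.
- dish_white: White staining dish of the same shape and size as the blue one; not to be used, leave it.
- tube_rack: Bystander: white tube rack, 75 x 120 x 51 mm, with capped microtubes; origin at the centre of its underside.
- tip_box: Bystander: pipette-tip box with red top plate, 85 x 122 x 64 mm; origin at the centre of its underside.
- tube_stand: Bystander: round blue stand with one capped tube, 90 mm across, 103 mm tall; origin at the centre of its underside.
- wash_bottle: Bystander: white bottle with red cap, 60 mm across, 150 mm tall; origin at the centre of its underside.
- timer: Bystander: grey bench timer, 55 x 65 x 18 mm; origin at the centre of its underside.
- slide_box: Bystander: dark blue slide storage box, 87 x 102 x 34 mm; origin at the centre of its underside.
There are look-alikes about, which are no part of the job. Leave any black look-alike of the rack alone. What is shaped like the dish_blue but turquoise is not meant.

How it is judged:
By the outcome, as a careful person would: the job done as asked, in the order asked, and still so for the second after the job is handed in, with the robot touching nothing.
It also fails if it takes over 72 s, if anything falls off the work surface, if the arm or the gripper's body presses on something with over 40 N, if the wrist force passes 120 N, or if a joint passes its speed limit or range.

## Robot

A 6-joint arm with a two-finger parallel gripper is mounted at the origin on the work surface. World frame = base frame: x ahead of the robot, y to its left, z up, the work surface at z = 0. Lengths are in mm, angles in degrees, forces in N, time in s.
With the tool pointing down it reaches from about 325 to 925 mm from the base axis. Payload 3.1 kg.
Tool frame: the origin (TCP) lies at the very end of the fingers, on their centre line; the grasp point (between the pads) lies grasp_offset behind it (grasp_offset is the distance from the TCP to the grasp point, in mm); z points along the fingers, y is the line along which they close (so a half turn about z gives the same grasp; the last joint's range is limited). The gripper opens to 85 mm and grips with 20 to 120 N. Pads are 22 mm wide; open, the fingers measure 114 mm over their backs; the gripper's body (76 mm by 85 mm) begins 54 mm behind the grasp point. The pads swing forward as they close: fully open they stand 13 mm farther back than shut.
Start: joints at [69.259, 12.427, 92.441, -0, 75.132, -6.429], TCP at [154.487, 605.618, 231.3] pointing down, gripper open.
Joint ranges: [-157.48, 157.48], [-44.54, 120.13], [17.64, 146.25], [-64.5, 244.5], [7.68, 150.69], [-147.95, 147.95]. Speed limits (degrees/s): [159.86, 159.86, 180, 180, 180, 180].

## Interface

Orientations are given as [roll, pitch, yaw] about the fixed x, y, z axes, in that order (R = Rz(yaw) Ry(pitch) Rx(roll)).
In Python, from station import * gives the robot as it stands. Calls block until the motion is done:
- goto(position, orientation): joint-space move of the TCP to a pose.
- move_l(position, attitude=None, speed=150): straight line of the TCP; attitude=None keeps the orientation; speed is the mean speed in mm/s.
- move_j(angles): joint-space move.
- grip(opening, squeeze=None): finger opening in mm; squeeze is the grip in N (None keeps the last); returns when the fingers have stopped.
- wait(seconds).
- solve_ik(position, orientation): joint angles nearest the present ones, or None.
- get_obs(): the state.
- get_image(name): name is "scene" or "top" or "wrist"; returns the picture (480x640x3 uint8, red, green, blue); there is no depth.
- get_calibration(name): a dict with "fx", "fy", "cx", "cy" (pixels), "R" (3x3) and "t" (3): a world point X has camera coordinates R X + t; the wrist camera has in their place "mount" (4x4, takes a point from camera to tool coordinates, whose origin is the TCP and whose axes are the flange's). Camera axes: x right, y down, z forward; pixel columns grow to the right and rows downward; lengths in mm; the calibration is good to about 2 mm. A picture is of the moment at which its call begins: read the wrist's pose just before it. get_calibration takes no time and is no camera call.
A pose or a line that the arm cannot do raises Unreachable and nothing moves.
- sign_off(): hands the job in; it is judged then, once.
Trained networks look in the newest picture that a camera, given by its name, has taken for a name from the list of things; names that differ only in an ending like _2 or _b are one class to them, and where a whole thing is asked for, a point or a joint stands for the part that bears it (a point fixed in the world has none). Each returns a list of dicts, best first, with "score" (0 to 1); they miss things now and then, are a little off and sometimes report something else, mostly with a low value. They report only what shows in the picture. A call takes as long as a camera call. They do not tell look-alikes from the thing itself.
- spot_in(name, camera): "extent" ([centre column, centre row, width, height] in pixels, round what is visible of it).
- regions_of(name, camera): "region" (480x640 bool, what is visible of it) and "extent" ([centre column, centre row, width, height] in pixels, round what is visible of it).
The state is a dict: "t": time; "joint_pos": joint angles; "qvel": joint speeds; "effort": joint torques, N m; "tcp_pos": TCP position; "ee_rot": TCP orientation; "wrist_force": force on the tool from outside, world axes, zero at the start; "moment": the same for the moment, N m; "grip_width": finger opening in mm; "grip_force": force on a finger pad.
Only numpy, scipy, OpenCV 4.12 (cv2) and the standard library are available. Lean on these libraries where they do the work, as an engineer would, in place of code of your own. Each camera call takes 0.05 s, during which the arm holds its last target. There are 200 camera calls.

## Working session

There is one attempt and no reset: what is moved stays moved. The work goes in short steps, each a Python script; the robot and the scene stay as the last script left them, time stands still between calls to the robot, and variables do not carry over. Pictures are saved under pics/ and viewed, at most 10 in all, crops included, and the job is handed in when it is done.

```bash
mkdir -p pics; ls
python3 - <<'E'
from station import *
import cv2,numpy as np
o=get_obs();print({k:np.round(v,2) for k,v in o.items()})
ims=[]
for c in("scene","top"):
    im=get_image(c);cv2.imwrite(f"pics/{c}0.png",im[...,::-1])
    k=get_calibration(c);print(c,{a:np.round(b,3).tolist() for a,b in k.items()})
    for n in("rack","dish_blue","stand","grip","eye","hook_root"):
        try:print(n,[(np.round(d["extent"],1).tolist(),round(d["score"],2)) for d in spot_in(n,c)][:5])
        except Exception as e:print(n,e)
print(get_calibration("wrist"))
try:print(grasp_offset)
except Exception as e:print(e)
E
```

```text
pics
{'t': np.float64(0.0), 'joint_pos': array([69.26, 12.48, 92.53,  0.  , 75.13, -6.43]), 'qvel': array([-0.08,  0.01, -0.06, -0.07, -0.03, -0.01]), 'effort': array([-0.000e+00, -3.969e+01, -3.039e+01, -0.000e+00,  1.000e-02,
        0.000e+00]), 'tcp_pos': array([154.2 , 604.83, 229.95]), 'ee_rot': array([-1.7986e+02, -2.0000e-02,  1.6569e+02]), 'wrist_force': array([-0.54,  0.55,  0.2 ]), 'moment': array([ 0.05, -0.02,  0.  ]), 'grip_force': np.float64(0.0), 'grip_width': np.float64(85.61)}
scene {'fx': 506.585, 'fy': 506.585, 'cx': 320.361, 'cy': 236.08, 'R': [[-0.516, 0.856, 0.023], [0.476, 0.309, -0.823], [-0.712, -0.414, -0.567]], 't': [310.685, -142.273, 1606.812]}
rack [([440.5, 256.1, 25.4, 65.7], 0.83), ([422.4, 283.3, 48.7, 77.8], 0.68), ([506.2, 306.9, 53.9, 76.0], 0.61)]
dish_blue [([314.7, 217.5, 44.2, 39.8], 0.74), ([340.3, 253.0, 48.0, 45.7], 0.71)]
stand [([411.0, 302.4, 94.6, 103.8], 0.97), ([421.4, 279.4, 48.8, 76.2], 0.24)]
grip [([439.9, 254.2, 34.1, 67.5], 0.86), ([420.6, 282.2, 48.4, 78.9], 0.81), ([506.4, 306.9, 49.2, 77.1], 0.59)]
eye [([420.8, 279.0, 46.8,
[... 816 characters left out ...]
[([225.2, 343.0, 30.0, 43.3], 0.85), ([206.8, 264.6, 41.7, 45.9], 0.77), ([331.0, 291.0, 40.2, 62.0], 0.66), ([132.4, 310.6, 58.2, 30.3], 0.63)]
hook_root [([216.5, 268.9, 86.4, 68.1], 0.77), ([330.1, 292.4, 34.6, 60.0], 0.47)]
{'fx': 429.6148897486517, 'fy': 429.6148897486517, 'cx': 310.46450331193273, 'cy': 237.50958249723314, 'mount': array([[ 5.44060066e-04, -9.45049408e-01, -3.26927088e-01,
         8.47360849e+01],
       [ 9.99999852e-01,  5.24318294e-04,  1.48514130e-04,
         4.29873676e-01],
       [ 3.10606629e-05, -3.26927120e-01,  9.45049553e-01,
        -1.41557659e+02],
       [ 0.00000000e+00,  0.00000000e+00,  0.00000000e+00,
         1.00000000e+00]])}
18.700000000000003
```

View pics/scene0.png

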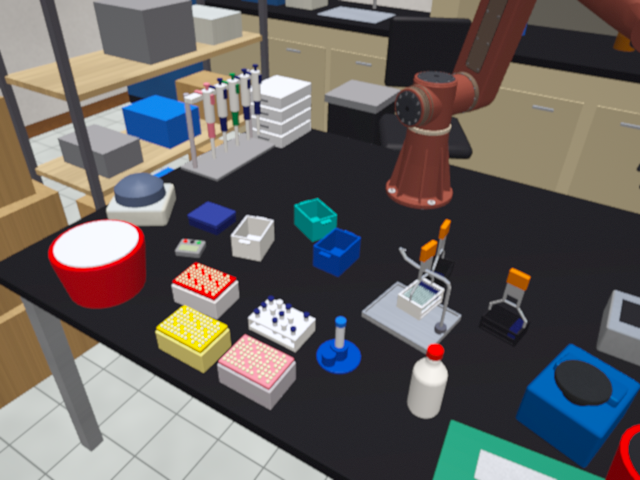

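View pics/top0.png

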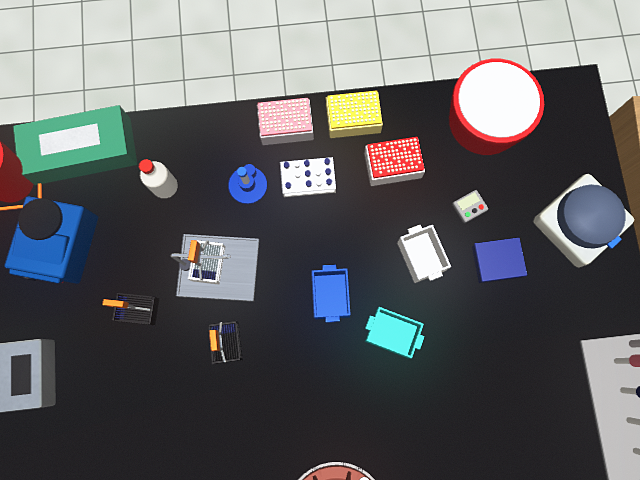

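The scene shows the white rack hanging on the stand at about (422,283), with the blue dish at (337,252) and the turquoise look-alike at (315,218). In the top view the stand is at (217,267), with its post on the left at about (182,258). The blue dish is at (331,293) and the black racks are at (131,309) and (226,342).

```bash
cat > h.py <<'E'
from station import *
import cv2,numpy as np
from scipy.spatial.transform import Rotation as Rn
def rot(e): return Rn.from_euler('xyz',e,degrees=True).as_matrix()
def cam(c,obs=None):
    k=get_calibration(c)
    K=np.array([[k['fx'],0,k['cx']],[0,k['fy'],k['cy']],[0,0,1]])
    if c!='wrist': return K,np.array(k['R']),np.array(k['t'])
    T=np.eye(4);T[:3,:3]=rot(obs['ee_rot']);T[:3,3]=obs['tcp_pos']
    M=np.linalg.inv(T@k['mount']);return K,M[:3,:3],M[:3,3]
def toplane(C,uv,z):
    K,R,t=C;uv=np.atleast_2d(uv).astype(float)
    d=(np.linalg.inv(K)@np.c_[uv,np.ones(len(uv))].T).T@R
    c=-R.T@t
    return (c+d*((z-c[2])/d[:,2])[:,None])
def proj(C,X):
    K,R,t=C;p=(np.atleast_2d(X)@R.T+t)@K.T;return p[:,:2]/p[:,2:]
E
python3 - <<'E'
from h import *
im=get_image("top");C=cam("top")
for n,z in(("stand",14),("dish_blue",62),("dish_blue",0),("rack",30)):
    for d in regions_of(n,"top")[:3]:
        m=d["region"].astype(np.uint8);ys,xs=np.nonzero(m)
        X=toplane(C,np.c_[xs,ys],z)[:,:2].astype(np.float32)
        r=cv2.minAreaRect(X);print(n,z,round(d["score"],2),np.round(d["extent"]),np.round(r[0],1),np.round(r[1],1),round(r[2],1), np.round(im[m>0].mean(0)))
C=cam("top");print("post base",toplane(C,[182,258],143))
E
```

```text
stand 14 0.92 [216. 267.  89.  63.] [550.1 210.7] [190.8 142.4] 81.0 [166. 173. 184.]
dish_blue 62 0.92 [331. 292.  38.  60.] [456.4 -40.9] [ 77.1 121.8] 86.9 [ 66. 118. 224.]
dish_blue 62 0.61 [395. 333.  59.  50.] [ 359.4 -164.3] [122.5  80.6] 61.6 [ 88. 221. 217.]
dish_blue 0 0.92 [331. 292.  38.  60.] [463.5 -42.1] [ 81.  127.9] 86.9 [ 66. 118. 224.]
dish_blue 0 0.61 [395. 333.  59.  50.] [ 361.6 -171.7] [128.6  84.6] 61.6 [ 88. 221. 217.]
rack 30 0.81 [206. 262.  39.  44.] [560.6 226.9] [77.3 91.4] 76.4 [160. 153. 148.]
rack 30 0.75 [227. 341.  33.  44.] [382.  195.4] [86. 65.] 1.3 [78. 68. 62.]
rack 30 0.58 [471. 209.  34.  29.] [ 620.1 -374.4] [57.1 70.3] 22.6 [181. 181. 168.]
post base [[550.6296601  250.21369413 143.        ]]
```

```bash
cat >> h.py <<'E'
def eul(M): return Rn.from_matrix(M).as_euler('xyz',degrees=True).tolist()
def Ry(a): return rot([0,a,0])
def Rz(a): return rot([0,0,a])
DOWN=rot([180,0,180])  # tool x=-X, y=+Y, z down
def shot(name):
    o=get_obs();im=get_image("wrist");cv2.imwrite(f"pics/{name}.png",im[...,::-1])
    np.savez(f"pics/{name}.npz",tcp_pos=o['tcp_pos'],ee_rot=o['ee_rot']);return im,cam("wrist",o)
def load(name): return cv2.imread(f"pics/{name}.png")[...,::-1],cam("wrist",np.load(f"pics/{name}.npz"))
E
python3 - <<'E'
from h import *
goto([550,200,320],eul(DOWN));wait(.3);shot("w_stand")
for n in("rack","stand"):print([(np.round(d["extent"]).tolist(),round(d["score"],2)) for d in spot_in(n,"wrist")])
R=Ry(-40)@DOWN
p=np.array([550,165,150])-R[:,2]*125
goto(p.tolist(),eul(R));wait(.3);shot("w_side")
goto([457,-41,220],eul(DOWN));wait(.3);im,C=shot("w_dish")
for d in regions_of("dish_blue","wrist"):
    ys,xs=np.nonzero(d["region"])
    r=cv2.minAreaRect(toplane(C,np.c_[xs,ys],62)[:,:2].astype(np.float32))
    print(round(d["score"],2),np.round(d["extent"]),r)
print(get_obs()['t'])
a=cv2.hconcat([cv2.imread(f"pics/w_{n}.png") for n in("stand","dish")]);cv2.imwrite("pics/c1.png",cv2.resize(a,(800,300),interpolation=cv2.INTER_AREA))
E
```

```text
[([306.0, 22.0, 69.0, 44.0], 0.87), ([530.0, 99.0, 167.0, 79.0], 0.8), ([331.0, 196.0, 84.0, 128.0], 0.69)]
[([317.0, 167.0, 182.0, 158.0], 0.74)]
0.87 [129.  76. 202. 153.] ((360.57037353515625, -160.94764709472656), (119.84297943115234, 77.68499755859375), 63.21354293823242)
0.74 [314. 207. 115. 163.] ((455.3165283203125, -38.67856216430664), (76.91563415527344, 119.97647094726562), 86.22024536132812)
5.8583
```

View pics/w_side.png

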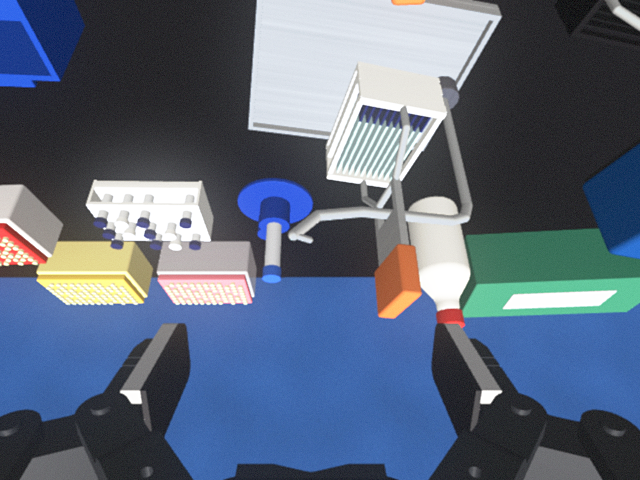

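View pics/w_stand.png

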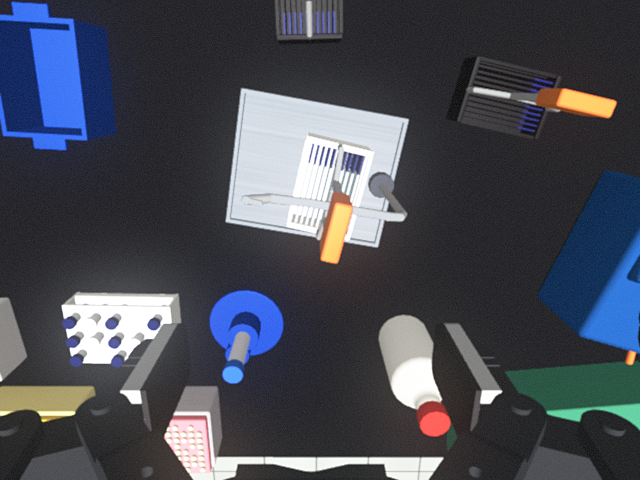

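View pics/w_dish.png

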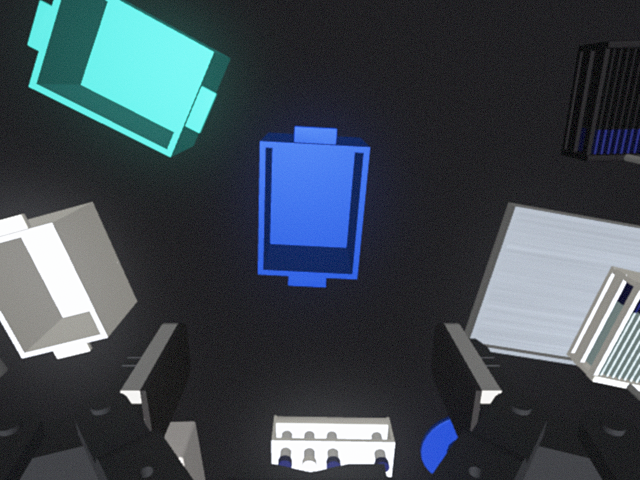

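The dish view shows rim corners at (260,142), (370,147), (357,278) and (258,275). In the stand view the tray corners are (243,89), (408,118), (378,247) and (227,222). The side view is upside-down: the arm runs from (467,217) to about (345,212), then rises to a tip near (293,236). I'll fit these and zoom in on the hook.

Run:
```python
from h import *
from scipy.optimize import least_squares
def sub(im,pts,w=4):
    g=cv2.cvtColor(np.ascontiguousarray(im),cv2.COLOR_RGB2GRAY)
    return cv2.cornerSubPix(g,np.float32(pts).reshape(-1,1,2),(w,w),(-1,-1),(3,30,.01)).reshape(-1,2)
def fit(C,pts,L,z,x0):
    f=lambda p:(proj(C,np.c_[L@Rz(p[2])[:2,:2].T+p[:2],np.full(len(L),z)])-pts).ravel()
    r=least_squares(f,x0);return r.x,np.abs(r.fun).max()
im,C=load("w_dish");pts=sub(im,[(260,142),(370,147),(357,278),(258,275)])
L=np.array([[-50,38],[-50,-38],[50,-38],[50,38]])  # unordered guess below: long along world x
print(pts.tolist())
X=toplane(C,pts,62);print(np.round(X,1).tolist())
# picture left = ? choose via world
best=min((fit(C,pts,np.roll(np.array([[38,50],[38,-50],[-38,-50],[-38,50]])[::s],k,0),62,[457,-41,a]) for k in range(4) for s in(1,-1) for a in(0,90)),key=lambda r:r[1]);print("dish",best)
im,C=load("w_stand");pts=sub(im,[(243,89),(408,118),(378,247),(227,222)])
L0=np.array([[85,70],[85,-70],[-85,-70],[-85,70]])
for z in(14,):
  best=min((fit(C,pts,np.roll(L0[::s],k,0),z,[550,205,80]) for k in range(4) for s in(1,-1)),key=lambda r:r[1] + (0 if abs(r[0][2]-85)<30 else 1e3));print("stand",best)
p=best[0];np.save("stand.npy",p)
im,C=load("w_side")
def W(x,z,y=0): q=Rz(p[2])@np.array([x,y,0])+[p[0],p[1],0];q[2]=z;return q
v=cv2.resize(im[170:300,250:480],None,fx=3.4,fy=3.4,interpolation=cv2.INTER_CUBIC)[...,::-1].copy()
def mark(x,z,c,r=2): u=proj(C,W(x,z))[0];cv2.circle(v,tuple(int(a) for a in ((u-[250,170])*3.4)),r,c,-1)
mark(72,143,(0,0,255),4);mark(-5,143,(0,0,255),4)
for b,c in((-12.6,(255,0,0)),(0,(0,255,0)),(12.6,(0,255,255))):
    for dx,dz in((-30,0),(-48.2,12.3)):
        a=np.radians(b);ux=dx*np.cos(a)+dz*np.sin(a);uz=-dx*np.sin(a)+dz*np.cos(a);mark(-5+ux,143+uz,c,4)
cv2.imwrite("pics/zoom.png",v);print(v.shape)
```

```text
[[259.4077453613281, 140.52146911621094], [369.85968017578125, 146.71266174316406], [356.6080627441406, 278.82220458984375], [257.4057312011719, 273.9422912597656]]
[[405.5, -74.3, 62.0], [409.5, 1.5, 62.0], [508.9, -3.8, 62.0], [505.1, -79.4, 62.0]]
dish (array([457.30868669, -38.97281242, -92.98684448]), np.float64(0.3352273671160333))
stand (array([547.4664289 , 203.93521288,  80.04165057]), np.float64(0.24489758513016113))
(442, 782, 3)
```

View pics/zoom.png

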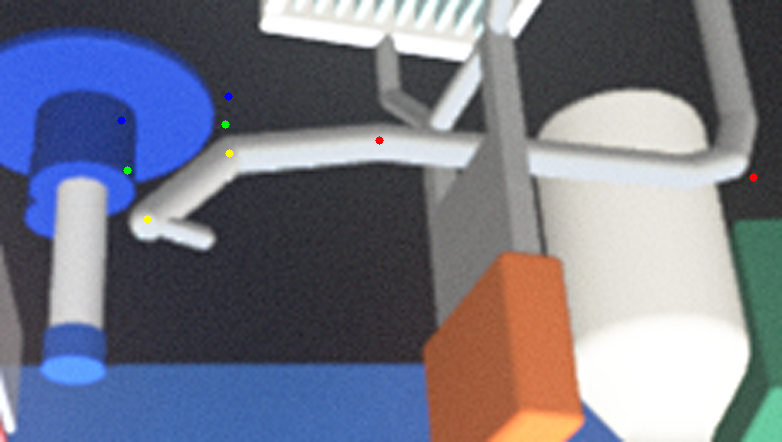

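The hook's end is bent up by about 12° (the yellow overlay dots fit the knee and the tip). The root dot also sits on the arm, which confirms the stand pose. Next I fit the grip's pose and then grasp it.

Run:
```python
from h import *
from scipy.optimize import minimize
st=np.load("stand.npy")
V=[]
for n,roi in(("w_stand",(310,180,360,270)),("w_side",(365,235,430,325))):
    im,C=load(n);hsv=cv2.cvtColor(np.ascontiguousarray(im),cv2.COLOR_RGB2HSV)
    m=((hsv[...,0]<20)&(hsv[...,1]>140)&(hsv[...,2]>70)).astype(np.uint8);k=np.zeros_like(m);a,b,c,d=roi;k[b:d,a:c]=1;V.append((m*k,C));print((m*k).sum())
c=np.array([[x,y,z] for x in(-6,6) for y in(-20,20) for z in(126,158)],float)
def cost(p):
    X=c@Rz(st[2]+p[2]).T+[0,0,50.5+p[3]]+Rz(st[2])@[p[0],p[1],0]+[st[0],st[1],0];s=0
    for m,C in V:
        h=cv2.convexHull(np.float32(proj(C,X)));k=np.zeros((480*4,640*4),np.uint8)
        cv2.fillConvexPoly(k,np.int32(h*4+1.5),1);k=cv2.resize(k*255,(640,480),interpolation=cv2.INTER_AREA)/255
        s+=np.abs(k-m).sum()/m.sum()
    return s
r=min((minimize(cost,[x,0,0,0],method="Nelder-Mead",options=dict(initial_simplex=np.array([[x,0,0,0],[x+4,0,0,0],[x,4,0,0],[x,0,3,0],[x,0,0,2]]))) for x in(8,14,20)),key=lambda r:r.fun)
print(r.x,r.fun);np.save("rack.npy",r.x)
```

```text
374
2452
[13.6071717  -1.70480955  0.3256981  -2.53357293] 3.5245220084701447
```

```bash
cat > fitrack.py <<'E'
from h import *
from scipy.optimize import minimize
st=np.load("stand.npy")
V=[]
for n,roi in(("w_stand",(310,180,360,270)),("w_side",(365,235,430,325))):
    im,C=load(n);f=im.astype(int)
    m=((f[...,0]-f[...,2]>60)).astype(np.float64);k=np.zeros_like(m);a,b,e,d=roi;k[b:d,a:e]=1;V.append((m*k,C,roi))
    ys,xs=np.nonzero(m*k);print((m*k).sum(),xs.min(),xs.max(),ys.min(),ys.max(),im[225,337] if n=="w_stand" else im[290,392])
c=np.array([[x,y,z] for x in(-6,6) for y in(-20,20) for z in(126,158)],float)
def pts(p): return c@Rz(st[2]+p[2]).T+[0,0,50.5+p[3]]+Rz(st[2])@[p[0],p[1],0]+[st[0],st[1],0]
def cost(p,v=False):
    s=0
    for m,C,_ in V:
        h=cv2.convexHull(np.float32(proj(C,pts(p))));k=np.zeros((1920,2560),np.uint8)
        cv2.fillConvexPoly(k,np.int32(np.round(h*4+1.5)),255);k=cv2.resize(k,(640,480),interpolation=cv2.INTER_AREA)/255.
        if v: print(h.reshape(-1,2).min(0),h.reshape(-1,2).max(0),k.sum())
        s+=np.abs(k-m).sum()/m.sum()
    return s
cost([14,0,0,0],True)
r=min((minimize(cost,[x,0,0,0],method="Nelder-Mead",options=dict(initial_simplex=np.array([[x,0,0,0],[x+4,0,0,0],[x,4,0,0],[x,0,3,0],[x,0,0,2]]))) for x in(8,14,20)),key=lambda r:r.fun)
print(r.x,r.fun,pts(r.x).mean(0));np.save("rack.npy",r.x);cost(r.x,True)
E
python3 fitrack.py
```

```text
1529.0 320 352 192 263 [255 224 130]
2559.0 375 421 244 318 [161  90  54]
[320.80905 189.21391] [353.47412 264.2592 ] 1680.1647058823528
[375.56744 242.14357] [423.6953 320.3152] 2811.6941176470586
[13.69805162 -1.85718489 -0.9355029  -1.88851632] 0.18642958056146625 [551.66446762 217.10571875 190.61148368]
[319.42975 191.11009] [352.5592  265.73593] 1656.5333333333333
[373.62854 240.84462] [421.85608 318.43604] 2790.0588235294117
```

```bash
cat >> h.py <<'E'
import json,os
st=np.load("stand.npy");G=Rz(-90)@DOWN
S=dict(dz=128.3-87.5,yaw=79.6,y=-1.2,b=12.0)
if os.path.exists("S.json"): S.update(json.load(open("S.json")))
def save(**k): S.update(k);json.dump(S,open("S.json","w"))
def pose(x,z,th):
    "tool pose for slot centre at stand (x,z), tilt th"
    R=Rz(S["yaw"])@Ry(th)
    e=Rz(st[2])@np.array([x,S["y"],0])+[st[0],st[1],z]
    return (e+R@[0,0,S["dz"]]).tolist(),eul(R@G)
def force(n=4):
    f=[]
    for _ in range(n): f.append(get_obs()["wrist_force"]);wait(.02)
    return np.mean(f,0)
def sf(f): f=Rz(st[2]).T@f;return f   # force in stand axes
def hook():
    b=np.radians(S["b"]);k=np.array([-5-30*np.cos(b),143+30*np.sin(b)]);a=b+np.radians(34)
    return k,np.array([-np.cos(a),np.sin(a)]),np.array([np.sin(a),np.cos(a)])
E
python3 - <<'E'
from h import *
k,u,n=hook();print(k,u,n)
for x,z,th in((13.7,138,0),(13.7,143,0),(-5,143,35),(-26,146,45),(*(k+10*u),45),(*(k+45*u),45),(*(k+45*u+[0,40]),0)):
    print(np.round(pose(x,z,th)[0]),solve_ik(*pose(x,z,th)) is not None)
p,e=pose(13.7,138,0);print(p,e)
grip(45)
goto([p[0],p[1],290],e);wait(.2);print(get_obs()['tcp_pos'])
move_l([p[0],p[1],p[2]+1],speed=80);wait(.2);print(get_obs()['tcp_pos'],get_obs()['wrist_force'])
f0=force(8);grip(5,60);wait(.3);o=get_obs();print(o['tcp_pos'],o['grip_width'],o['grip_force'],f0,force(8),o['t'])
E
```

```text
[-34.34442802 149.23735072] [-0.69465837  0.7193398 ] [0.7193398  0.69465837]
[551. 217. 179.] True
[551. 217. 184.] True
[552. 222. 176.] True
[549. 206. 175.] True
[547. 191. 185.] True
[543. 167. 210.] True
[537. 139. 262.] True
[551.0175209988271, 217.22128622555636, 178.8] [-179.99999999999997, 0.0, 169.60000000000002]
[550.92668892 215.82353394 289.64978841]
[551.310862   217.31567271 180.33932478] [-0.00260272  0.12918932  0.08742686]
[550.88370399 217.16892686 179.85272014] 10.649788363338812 60.04209280014038 [ 0.40905573 -0.13013874 -0.07394577] [-1.37109038 -0.289748    2.04207249] 10.175
```

Run:
```python
from h import *
save(dz=41.8)
for z in(138.5,139,140,141,142,143,144,145,146,147,147.5,148,148.4):
    p,e=pose(13.7,z,0);move_l(p,e,speed=20);wait(.15);f=force(6);o=get_obs()
    print(z,np.round(sf(f),2),np.round(o['tcp_pos'][2]-p[2],2),np.round(o['moment'],2))
    if z>=146 and f[2]<f2-2.5: break
    if z<=143: f2=f[2]
p,e=pose(13.7,143,0);move_l(p,e,speed=30);print(get_obs()['t'])
```

```text
138.5 [-1.08  0.4  -0.3 ] -0.27 [-0.12  0.18  0.  ]
139 [-0.25 -0.23 -2.61] -0.23 [-0.05 -0.05  0.06]
140 [-0.06 -0.26 -2.88] -0.01 [ 0.   -0.   -0.04]
141 [-0.12 -0.45 -2.84] -0.01 [-0.   -0.07 -0.07]
142 [ 0.27  0.25 -3.04] -0.02 [-0.03  0.03  0.02]
143 [ 0.3  -0.01 -2.87] -0.02 [ 0.04  0.06 -0.04]
144 [ 0.32  0.04 -2.93] -0.03 [ 0.03  0.03 -0.04]
145 [-0.05  0.11 -2.99] -0.04 [-0.04  0.01  0.05]
146 [-0.02  0.05 -3.07] -0.03 [-0.05 -0.   -0.03]
147 [ 0.02 -0.16 -3.25] -0.02 [-0.03 -0.   -0.02]
147.5 [-0.12  0.02 -2.88] 0.02 [-0.01  0.05 -0.  ]
148 [-0.16  0.15 -3.  ] -0.01 [ 0.04  0.03 -0.02]
148.4 [-0.19 -0.13 -2.86] -0.0 [-0.02  0.03 -0.02]
17.1417
```

```bash
cat >> h.py <<'E'
def mv(x,z,th,v=30,settle=.1,n=4):
    p,e=pose(x,z,th);move_l(p,e,speed=v);wait(settle);return sf(force(n))-[0,0,-2.95]
def eye_at(s,m,th):
    k,u,n=hook();t=np.radians(th);q=k+s*u-(6+m)*n+11*np.array([np.sin(t),np.cos(t)]);return q
def cf(f):
    "contact force on rack along u,n in stand plane"
    k,u,n=hook();g=f[[0,2]];return float(g@u),float(g@n),float(f[1])
E
python3 - <<'E'
from h import *
for w in((10,143,10),(5,143,20),(-3,143,28),(-10,144,35),(-18,145.5,41)):
    f=mv(*w);print(w,np.round(f,2))
    if np.abs(f).max()>4: raise SystemExit("contact")
for s,m in((-7,3.5),(-2,3.5)):
    x,z=eye_at(s,m,45);f=mv(x,z,45);print(s,m,np.round([x,z],1),np.round(cf(f),2))
    if np.abs(f).max()>4: raise SystemExit("contact")
for s in(2,9):
    for m in np.arange(3.5,-3.1,-.5):
        x,z=eye_at(s,m,45);f=mv(x,z,45,20,.05,3);c=cf(f)
        if abs(f).max()>1.3: print(s,m,np.round(c,2))
        if c[1]<-1.7 or np.abs(f).max()>4: break
    x,z=eye_at(s,m+1.5,45);f=mv(x,z,45,20);print("off",s,m+1.5,np.round(cf(f),2))
print(get_obs()['t'])
E
```

```text
(10, 143, 10) [-0.35  0.03 -0.17]
(5, 143, 20) [ 0.14  0.29 -0.15]
(-3, 143, 28) [ 0.39 -0.6   0.23]
(-10, 144, 35) [-0.03  0.45  0.24]
(-18, 145.5, 41) [ 0.52 -0.11  0.28]
-7 3.5 [-28.5 145.4] [ 0.94  0.45 -0.01]
-2 3.5 [-32. 149.] [-0.06 -0.32  0.31]
2 -1.5 [ 0.09 -3.09 -0.62]
off 2 0.0 [ 0.21 -0.04  0.42]
9 -1.5 [ 0.18 -3.16 -0.38]
off 9 0.0 [-0.16  0.1   0.04]
29.5167
```

The floor touches at the same offset (m about -1.2) at both positions along the rising part, so 12° is confirmed. I'll pass the barb at m = 0, which centres the 2.5 mm of play.

Run:
```python
from h import *
m=0.;s=9.
while s<38:
    s+=1.5 if s<30 else 4
    x,z=eye_at(s,m,45);f=mv(x,z,45,25,.03,2);c=cf(f)
    if np.abs(c).max()>1.5: print(s,round(m,2),np.round(c,2))
    if abs(c[1])>1.5: m-=np.clip(-c[1]*.2,-.5,.5)   # pushed towards -n -> back off that way
    if np.abs(f).max()>5: print("stop");break
o=get_obs();print(s,m,o['t'],o['tcp_pos'],o['grip_width'])
```

```text
38.0 0.0 34.7 [544.09277339 176.36555866 209.81102598] 11.094856542657016
```

Passed without any contact. Now I move it clear, level it and carry it to above the dish.

```bash
cat >> h.py <<'E'
def dpose(z,dx=0,dy=0,x=457.3,y=-39.0,yaw=87.0):
    "rack upright in dish frame offset, rack origin height z"
    R=Rz(yaw);return (np.array([x,y,z])+R@[dx,dy,87.5+S["dz"]]).tolist(),eul(R@G)
E
python3 - <<'E'
from h import *
x,z=eye_at(55,2,45);print(np.round(mv(x,z,45,80),2))
print(np.round(mv(-105,215,45,120),2))
print(np.round(mv(-120,232,20,100),2));print(np.round(mv(-125,235,0,100),2))
p,e=dpose(130);move_l(p,e,speed=150)
p,e=dpose(72);move_l(p,e,speed=80);wait(.3)
o=get_obs();print(p,o['tcp_pos'],e,o['ee_rot'],o['t'],force(6));shot("w_over")
E
```

```text
[ 0.25  0.06 -0.15]
[ 0.14  0.07 -0.02]
[0.15 0.58 0.36]
[0.37 0.38 0.37]
[457.3, -39.0, 201.29999999999998] [457.63848326 -39.10209092 201.842042  ] [180.0, 0.0, 176.99999999999997] [-1.79987888e+02  5.95160727e-02  1.76998034e+02] 39.575 [ 0.27368008  0.0821831  -2.88056996]
```

View pics/w_over.png

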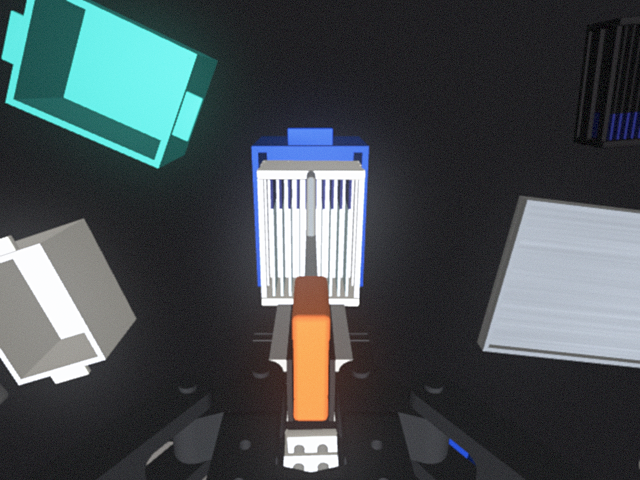

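The rack hangs straight above the dish. Its frame corners are near (257,165), (366,166), (360,305) and (262,305), and the dish's near rim corners are (252,147) and (369,147). I'll check the offset numerically.

Run:
```python
from h import *
im,C=load("w_over")
X=toplane(C,[(257,164),(366,165),(360,305.5),(262,305.5)],108);print(np.round(X,1).tolist(),X.mean(0))
Y=toplane(C,[(252,147),(369,147)],62);print(np.round(Y,1))
R=Rz(87);print("pred rim",[(R@[s*38,50,0]+[457.3,-39,62]).round(1).tolist() for s in(1,-1)])
print("rack local",np.round((X-[457.3,-39,108])@R,1))
```

```text
[[410.2, -65.4, 108.0], [413.9, -5.9, 108.0], [499.8, -10.3, 108.0], [496.7, -70.3, 108.0]] [455.17745188 -37.97104079 108.        ]
[[406.5 -73.7  62. ]
 [410.4   1.7  62. ]]
pred rim [[409.4, 1.6, 62.0], [405.4, -74.3, 62.0]]
rack local [[-28.8  45.6   0. ]
 [ 30.8  45.1   0. ]
 [ 30.8 -41.    0. ]
 [-29.2 -41.    0. ]]
```

Run:
```python
from h import *
dx,dy=-.6,-2.7
f0=np.array([.1,.1,-2.95])
zs=[72,66,62,58,54,48,42,35,28,21,15,10,8]+list(np.arange(7,1,-.5))
for z in zs:
    p,e=dpose(z,dx,dy);move_l(p,e,speed=50 if z>10 else 20);wait(.03)
    f=Rz(87).T@(force(3)-f0)
    if np.abs(f).max()>1.5: print(z,np.round(f,2))
    if f[2]>2.5 or np.abs(f).max()>6: break
print(z,get_obs()['tcp_pos'],p,get_obs()['t']);save(dx=dx,dy=dy)
```

```text
4.0 [-0.29  2.01  6.58]
4.0 [460.21603199 -39.89965613 133.90585485] [459.9648981700916, -39.74048480270869, 133.29999999999998] 46.7333
```

Floor contact came at z = 4.0, as expected. Next I ease off, release, retreat and check.

Run:
```python
from h import *
p,e=dpose(4.4,S["dx"],S["dy"]);move_l(p,e,speed=10);wait(.1);print(force(4))
grip(40);wait(.2);print(get_obs()['grip_width'],force(4))
p,e=dpose(90,S["dx"],S["dy"]);move_l(p,e,speed=80)
p[2]=320;move_l(p,e,speed=200);wait(.3)
im,C=shot("w_end")
a=im;b=get_image("scene")[150:390,200:520]
cv2.imwrite("pics/end.png",cv2.hconcat([cv2.resize(a,(400,300)),cv2.resize(b,(400,300))])[...,::-1])
print(get_obs()['t'],get_obs()['wrist_force'])
```

```text
[-1.68617222 -0.83702155  2.95339992]
40.01316339018549 [ 0.38261662 -0.31074317  0.13210716]
50.075 [0.07617152 0.19243491 0.29622518]
```

View pics/end.png

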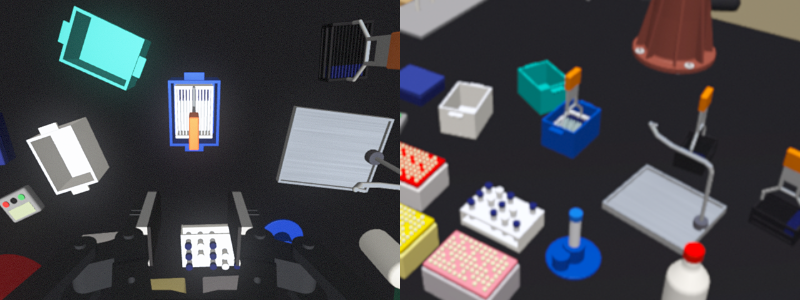

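The rack sits upright inside the blue dish at about (193,112) in the left picture. The hook is empty and everything else is where it was.

```bash
python3 -c "
from station import *
print(sign_off())"
```

```text
the job is handed in; nothing more can be done
None
```

The rack came off the barbed hook with no contact force felt while passing the barb, now stands upright on the blue dish's floor, released, with everything else where it was, and the job was handed in about 50 s into the 72 s allowed.

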